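Push the soap up the ramp on to the display board

TASK

Push the loose bar of soap that lies in front of the low wooden display board up the board's sloping metal front edge, so that all of it ends lying flat on the level top, in the middle between the jar and the brush and roughly square to the board. Slide it up the slope without lifting it, and leave the jar and the brush where they are.

Things in the scene. Friction and masses are not known exactly. Their poses are not given: they have to be found in the camera images.
- board: fixed low dark wood display board with an aluminium ramp in front, 280 mm wide (y). Origin: middle of its ramp's front toe edge, at counter height; x points up the ramp to the back, z up. Along x: 0 to 60 mm the full-width ramp rising from 0 to 12 mm; 60 to 164 mm a level top 12 mm above the counter; 164 to 172 mm a back rail, its top 22 mm above the counter. No side rims.
- soap: wrapped bar of soap, alone on the counter in front of the ramp (not the two stacked bars to the left); a box 53 x 78 x 26 mm (x, y, z), about 0.1 kg. Origin: centre of its underside. Its x points to the ramp, within 12 degrees of the board's x; centre 45 to 60 mm before the toe, within 25 mm of the middle line. Pushed low on its rear long face by two fingertips about 40 mm apart it stays square.
- jar: round cream jar with a bamboo lid, 68 mm diameter, 58 mm high, loose on the level top, about 105 mm to the left or right of the middle (the brush is on the other side). Origin: centre of its underside. Leave it alone.
- brush: wooden nail brush 36 x 92 x 33 mm (its x, y, z), loose on the level top with its length along the board's x, about 105 mm from the middle on the other side from the jar. Origin: centre of its underside. Leave it alone.
Mind the look-alikes: they are no part of the job. Leave any pink or yellow look-alike of the soap alone.

How it is judged:
By the outcome, as a careful person would: the job done as asked, in the order asked, and still so for the second after the job is handed in, with the robot touching nothing.
It also fails if it takes over 32 s, if anything falls off the work surface, if the arm or the gripper's body presses on something with over 40 N, if the wrist force passes 120 N, or if a joint passes its speed limit or range.

ROBOT

A 6-joint arm with a two-finger parallel gripper is mounted at the origin on a cart in front of the work surface, level with it; the furniture and walls round the work are solid. World frame = base frame: x ahead of the robot, y to its left, z up, the work surface at z = 0. Lengths are in m, angles in degrees, forces in N, time in s.
With the tool pointing down it reaches from about 0.375 to 0.9 m from the base axis. Payload 3.1 kg.
Tool frame: the origin (TCP) lies midway between the tips of the shut fingers; the grasp point (between the pads) lies 19 mm behind it (bot.hold_point_z is the distance from the TCP to the grasp point, in m); z points along the fingers, y is the line along which they close (so a half turn about z gives the same grasp; the last joint's range is limited). The gripper opens to 87 mm and grips with 3 to 60 N. Pads are 19 mm wide; open, the fingers measure 117 mm over their backs; the gripper's body (75 mm by 190 mm) begins 51 mm behind the grasp point.
Start: joints at [-75.258, 30.224, 82.088, -0, 67.689, -10.227], TCP at [0.264, -0.567, 0.223] pointing down, gripper open.
Joint ranges: [-176.69, 176.69], [-43.24, 126.21], [12.49, 139.97], [-82, 262], [0, 151.66], [-163.58, 163.58]. Speed limits (degrees/s): [159.86, 159.86, 180, 180, 180, 180].

INTERFACE

Orientations are given as a 3x3 rotation matrix whose columns are the frame's x, y, z axes.
In Python, from rig import read_state, optics, order, bot gives the robot as it stands.
- The arm moves only by the tool drive_tool, never from a script. Its argument "steps" is a list of rows, each a list of 7 numbers: the finger opening in mm, from 0 to 87, then the shift along the tool's x, y, z normalised to -1 to 1, where 1 is 0.12 m, then the turn, a rotation vector about the tool's x, y, z normalised to -1 to 1, where 1 is 1.5 rad. In form: [[jaw, tx, ty, tz, ax, ay, az], ...]. A call has 1 to 8 rows; each row is the pose to reach, as a shift and turn from the pose commanded when the call began, along the tool's axes at that moment; what a row does not reach only later rows make up. A row lasts 1/10 s, in which the tool goes at most 50 mm and 8.59 degrees, less where a joint would pass 70% of its speed; a pose out of reach is approached as far as the arm can. A call with a number of a shift or a turn outside -1 to 1 is refused whole. A call with a gripper value outside its range is refused whole. The fingers move at their own pace and stop on an object; the grip force is fixed at half the most. Time passes only in rows, so rows that repeat a pose let the fingers close. It gives the time, the measured TCP pose, the force, the opening and the grip force at its end, in the units of the state.
- read_state(): the state, without advancing time (a new reading comes with each control period).
- optics.capture(name): name is "side" or "top"; returns a dict with "color" (420x560x3 uint8, blue, green, red), "range_z" (420x560 float32, m along the optical axis (not along the pixel's ray), 0 where there is no reading), "fx", "fy", "cx", "cy" (pixels), "rvec" (rotation vector, rad) and "tvec" (3), from world to camera coordinates, as OpenCV has them. Camera axes: x right, y down, z forward; pixel columns grow to the right and rows downward; lengths in m; the calibration is good to about 2 mm. A picture is of the moment at which its call begins.
- order.hand_in(): hands the job in; it is judged then, once.
The state is a dict: "time_s": time; "joint_positions": joint angles; "qvel": joint speeds; "tau": joint torques, N m; "position": TCP position; "tcp_rot": TCP orientation; "force": force on the tool from outside, world axes, zero at the start; "moment": the same for the moment, N m; "opening": opening from 0.0 (shut) to 1.0 (fully open); "grasp_force": force on a finger pad.
Only numpy, scipy, OpenCV 4.12 (cv2) and the standard library are available. Lean on these libraries where they do the work, as an engineer would, in place of code of your own. Each camera call takes 0.05 s, during which the arm holds its last target. There are 200 camera calls.

## Working session

There is one attempt and no reset: what is moved stays moved. The work goes in short steps, Python scripts to look and compute and a tool call to move; the robot and the scene stay as the last step left them, time stands still between calls to the robot, and variables do not carry over. Pictures are saved under pics/ and viewed, at most 10 in all, crops included, and the job is handed in when it is done.

Besides the shell and the picture viewer there is one more tool, called after ">>>" by a JSON object that holds its "fn" and its "kwargs", one argument or row to a line. drive_tool: Moves the arm, as the interface text tells. Scaled input: -1 to 1 covers 0.12 m each way for a shift and 1.5 rad each way for a turn. Its arguments: {"type":"object","properties":{"steps":{"type":"array"}},"required":["steps"]}

```bash
mkdir -p pics; cat > h.py <<'E'
import numpy as np, cv2
from rig import read_state, optics, order, bot
def cap(n):
    d=optics.capture(n); R=cv2.Rodrigues(np.array(d["rvec"],float))[0]; t=np.array(d["tvec"],float).ravel()
    d["R"],d["t"]=R,t; return d
def cloud(d):
    v,u=np.mgrid[:420,:560]; z=d["range_z"].astype(float)
    P=np.stack([(u-d["cx"])/d["fx"]*z,(v-d["cy"])/d["fy"]*z,z],-1)
    W=(P-d["t"])@d["R"]; W[z==0]=np.nan; return W
E
python3 - <<'E'
from h import *
ds=[cap(n) for n in("top","side")]
for n,d in zip(("top","side"),ds):
    np.save(f"{n}0.npy",d,allow_pickle=True); cv2.imwrite(f"pics/{n}0.png",d["color"])
    print(n,-d["R"].T@d["t"],d["fx"])
s=read_state();print(s["time_s"],s["position"],np.round(s["tcp_rot"],3),s["force"])
E
```

```text
top [ 0.4681673  -0.15147647  0.96586855] 449.2958093316981
side [0.53531285 0.53018857 0.53269474] 397.1718082095001
0.1 [ 0.26369234 -0.565929    0.22167611] [[ 0.907  0.422 -0.001]
 [ 0.422 -0.907  0.002]
 [ 0.    -0.002 -1.   ]] [-0.35151671  0.58984006  0.61894477]
```

View pics/top0.png

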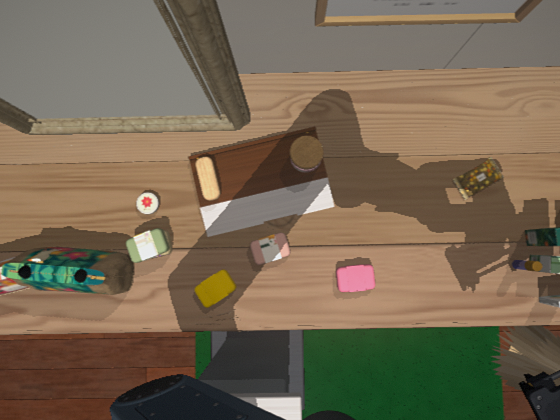

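View pics/side0.png

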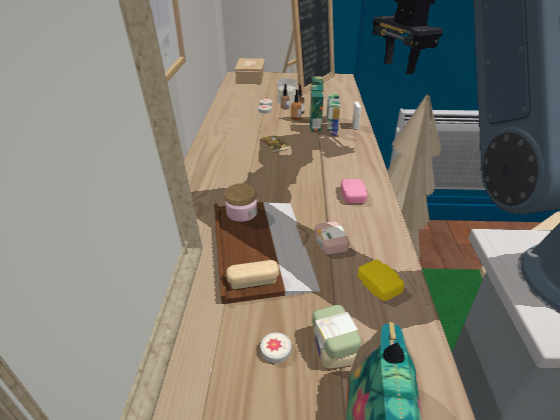

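Top view: the board's aluminium ramp runs from (205,235) to (333,207), with the brush at (207,178) and the jar at (306,153). There are four candidates for the soap:
- wrapped pinkish bar at (270,249)
- yellow bar at (215,289)
- pink bar at (355,279)
- green stack at (147,245)

The wrapped bar at (270,249) fits, because it lies alone just before the toe near the middle line. I'll measure it and confirm with a crop.

```bash
python3 - <<'E'
from h import *
d=np.load("top0.npy",allow_pickle=True).item(); W=cloud(d); img=d["color"]
s=np.load("side0.npy",allow_pickle=True).item(); Ws=cloud(s)
def rep(n,m):
    c=max(cv2.findContours(m.astype(np.uint8),0,2)[0],key=cv2.contourArea)
    return c
def ray(d,uv,z):
    uv=np.atleast_2d(uv).astype(float); r=np.c_[(uv[:,0]-d["cx"])/d["fx"],(uv[:,1]-d["cy"])/d["fy"],np.ones(len(uv))]@d["R"]
    o=-d["R"].T@d["t"]; return o+r*((z-o[2])/r[:,2])[:,None]
cnt=W[300:320,120:190,2]; print("counter z",np.nanmedian(cnt))
def box(name,sl,lo,hi,W=W,d=d):
    m=np.zeros((420,560),bool); m[sl]=(W[sl][...,2]>lo)&(W[sl][...,2]<hi)
    c=rep(name,m); mm=np.zeros((420,560),np.uint8); cv2.drawContours(mm,[c],-1,1,-1)
    zt=np.nanmedian(W[mm>0][:,2]); P=ray(d,c[:,0,:],zt)[:,:2]
    r=cv2.minAreaRect((P*1000).astype(np.float32)); print(name,"z",zt.round(4),"rect",np.round(r[0],1),np.round(r[1],1),round(r[2],1),"n",mm.sum())
    return r
box("soap",np.s_[225:270,245:297],.02,.034)
box("brush",np.s_[150:205,190:225],.03,.06)
box("jar",np.s_[130:178,285:328],.05,.09)
box("pink",np.s_[255:300,325:385],.01,.04)
hsv=cv2.cvtColor(img,cv2.COLOR_BGR2HSV)
# bright ramp pixels: low saturation
m=(hsv[...,1]<45)&(W[...,2]<.02)&(W[...,2]>-.01); mk=np.zeros_like(m); mk[170:245,185:345]=m[170:245,185:345]
mk=cv2.morphologyEx(mk.astype(np.uint8),cv2.MORPH_OPEN,np.ones((3,3)))
c=rep("ramp",mk); vis=img.copy(); cv2.drawContours(vis,[c],-1,(0,0,255),1)
print("ramp rect px",cv2.boxPoints(cv2.minAreaRect(c)).round(1).tolist())
ap=cv2.approxPolyDP(c,4,True)[:,0]; print("approx",ap.tolist()); print(ray(d,ap,0).round(4)[:,:2].tolist()); print(ray(d,ap,.012).round(4)[:,:2].tolist())
a=cv2.resize(vis[120:300,180:380],None,fx=3,fy=3,interpolation=cv2.INTER_CUBIC); cv2.imwrite("pics/crop0.png",a)
E
```

```text
counter z 0.0012020227371850373
soap z 0.027 rect [ 457.5 -102.2] [52.6 77.6] 17.2 n 911
brush z 0.0453 rect [605.1  23.3] [92.  36.7] 13.5 n 747
jar z 0.0711 rect [ 648.9 -181.2] [66.5 67.4] 88.7 n 908
pink z 0.027 rect [ 393.1 -277.7] [53.7 78.2] 4.4 n 961
ramp rect px [[199.60000610351562, 207.3000030517578], [327.20001220703125, 176.89999389648438], [334.20001220703125, 206.10000610351562], [206.60000610351562, 236.5]]
approx [[327, 178], [201, 207], [207, 235], [333, 206]]
[[0.6063, -0.2266], [0.5491, 0.0471], [0.4884, 0.0345], [0.5452, -0.2379]]
[[0.6046, -0.2257], [0.5481, 0.0447], [0.4881, 0.0322], [0.5442, -0.2368]]
```

View pics/crop0.png

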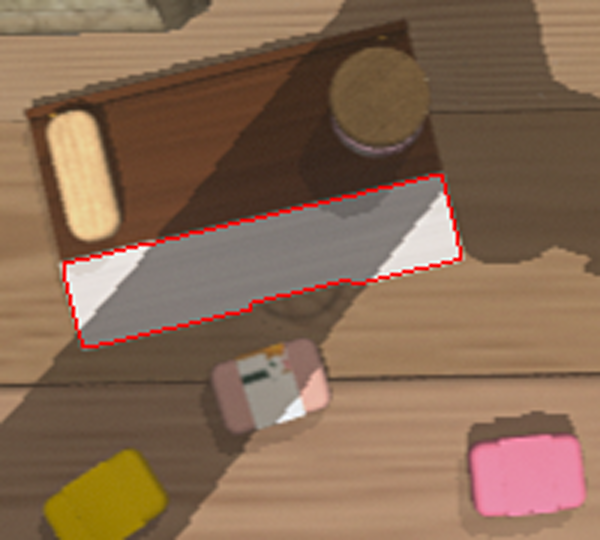

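The crop confirms it: the wrapped pink-white bar in front of the ramp is the soap. The board's yaw is 11.8° and its toe middle is at (0.517, -0.102). The soap is at x=-58 mm, y=+12 mm in the board frame, turned 5.4°. All measured sizes and heights match the description. Next I plan the approach.

```bash
cat >> h.py <<'E'
import json,os
from scipy.spatial.transform import Rotation as Ro
A=np.deg2rad(11.8); TOE=np.array([.5168,-.1017])
def w(xb,yb): return TOE+xb*np.array([np.cos(A),np.sin(A)])+yb*np.array([-np.sin(A),np.cos(A)])
def b(p): q=np.array(p)[:2]-TOE; return q@np.array([np.cos(A),np.sin(A)]),q@np.array([-np.sin(A),np.cos(A)])
def rot(yaw,tilt): # tool x at yaw, z down; tilt: tips forward
    return Ro.from_euler('z',yaw,True)*Ro.from_euler('x',180,True)*Ro.from_euler('y',tilt,True)
def plan(start,calls,jaw):
    """start/poses: (x,y,z,yaw,tilt); calls: list of lists of poses"""
    for c in calls:
        p0=np.array(start[:3]);R0=rot(*start[3:]); rows=[]
        for q in c:
            t=R0.inv().apply(np.array(q[:3])-p0)/.12; r=(R0.inv()*rot(*q[3:])).as_rotvec()/1.5
            rows.append([jaw]+[round(float(v),3)+0. for v in (*t,*r)])
        print(json.dumps(rows)); start=c[-1]
E
python3 - <<'E'
from h import *
print(rot(0,15).as_matrix().round(2).tolist())
s=(.264,-.567,.223,24.95,0); e=np.array([.404,-.1188])
P=[tuple(np.array(s[:2])*(1-f)+e*f) for f in (1/3,2/3,1)]
C=[[(*P[0],.2,24.95,0)]*4,[(*P[1],.16,20,0)]*4,[(*P[2],.12,17.2,0)]*4,[(*P[2],.06,17.2,0),(*P[2],.025,17.2,0),(*P[2],.01,17.2,0),(*P[2],.01,17.2,0)]]
plan(s,C,30)
E
```

```text
[[0.97, 0.0, 0.26], [0.0, -1.0, -0.0], [0.26, 0.0, -0.97]]
[[30, 0.878, -0.965, 0.192, 0.0, 0.0, 0.0], [30, 0.878, -0.965, 0.192, 0.0, 0.0, 0.0], [30, 0.878, -0.965, 0.192, 0.0, 0.0, 0.0], [30, 0.878, -0.965, 0.192, 0.0, 0.0, 0.0]]
[[30, 0.878, -0.965, 0.333, 0.0, 0.0, 0.058], [30, 0.878, -0.965, 0.333, 0.0, 0.0, 0.058], [30, 0.878, -0.965, 0.333, 0.0, 0.0, 0.058], [30, 0.878, -0.965, 0.333, 0.0, 0.0, 0.058]]
[[30, 0.791, -1.037, 0.333, 0.0, 0.0, 0.033], [30, 0.791, -1.037, 0.333, 0.0, 0.0, 0.033], [30, 0.791, -1.037, 0.333, 0.0, 0.0, 0.033], [30, 0.791, -1.037, 0.333, 0.0, 0.0, 0.033]]
[[30, 0.0, 0.0, 0.5, 0.0, 0.0, 0.0], [30, 0.0, 0.0, 0.792, 0.0, 0.0, 0.0], [30, 0.0, 0.0, 0.917, 0.0, 0.0, 0.0], [30, 0.0, 0.0, 0.917, 0.0, 0.0, 0.0]]
```

>>> {"fn": "drive_tool", "kwargs": {
  "steps": [
    [30,0.878,-0.965,0.192,0,0,0],
    [30,0.878,-0.965,0.192,0,0,0],
    [30,0.878,-0.965,0.192,0,0,0],
    [30,0.878,-0.965,0.192,0,0,0],
    [30,0.878,-0.965,0.192,0,0,0],
    [30,0.878,-0.965,0.192,0,0,0]
  ]
}}

```text
time_s: 0.7
position: [0.3108, -0.4188, 0.1999]
tcp_rot: [[0.906, 0.422, 0.001], [0.422, -0.906, -0.002], [-0.0, 0.003, -1.0]]
force: [0.4, -0.2, 0.3]
opening: 0.542
grasp_force: 0.0
```

>>> {"fn": "drive_tool", "kwargs": {
  "steps": [
    [30,0.878,-0.965,0.333,0,0,0],
    [30,0.878,-0.965,0.333,0,0,0],
    [30,0.878,-0.965,0.333,0,0,0],
    [30,0.878,-0.965,0.333,0,0,0],
    [30,0.878,-0.965,0.333,0,0,0],
    [30,0.878,-0.965,0.333,0,0,0]
  ]
}}

```text
time_s: 1.3
position: [0.3582, -0.2707, 0.1601]
tcp_rot: [[0.907, 0.421, 0.002], [0.421, -0.907, -0.003], [0.0, 0.004, -1.0]]
force: [0.5, -0.6, 0.2]
opening: 0.345
grasp_force: 0.0
```

>>> {"fn": "drive_tool", "kwargs": {
  "steps": [
    [30,0.878,-0.965,0.333,0,0,0.09],
    [30,0.878,-0.965,0.333,0,0,0.09],
    [30,0.878,-0.965,0.333,0,0,0.09],
    [30,0.878,-0.965,0.333,0,0,0.09],
    [30,0.878,-0.965,0.333,0,0,0.09],
    [30,0.878,-0.965,0.333,0,0,0.09]
  ]
}}

```text
time_s: 1.9
position: [0.4053, -0.1206, 0.12]
tcp_rot: [[0.955, 0.295, 0.002], [0.295, -0.955, -0.002], [0.002, 0.003, -1.0]]
force: [-0.4, -0.5, 0.2]
opening: 0.346
grasp_force: 0.0
```

>>> {"fn": "drive_tool", "kwargs": {
  "steps": [
    [30,0,0,0.4,0,0,0],
    [30,0,0,0.75,0,0,0],
    [30,0,0,0.917,0,0,0],
    [30,0,0,0.917,0,0,0],
    [30,0,0,0.917,0,0,0]
  ]
}}

```text
time_s: 2.4
position: [0.4043, -0.1201, 0.0097]
tcp_rot: [[0.956, 0.294, 0.001], [0.294, -0.956, -0.001], [0.001, 0.001, -1.0]]
force: [-0.2, 0.6, 0.4]
opening: 0.342
grasp_force: 0.0
```

```bash
cat >> h.py <<'E'
H=lambda x: .2*np.clip(x,0,.06)
def pose(xb,yb,rel,tilt,z0=.009,off=.0265+.0093):
    r=np.deg2rad(rel); x=xb-off*np.cos(r); y=yb-off*np.sin(r)
    return (*w(x,y),z0+H(x+.006),11.8+rel,tilt)
E
python3 - <<'E'
from h import *
s=read_state(); print(s["position"],s["force"])
K=np.array([[-.078,.0097,5.4,0],[-.058,.0116,5.4,0],[-.032,.009,0,10]])
xs=np.r_[np.linspace(-.072,-.060,3),np.linspace(-.056,-.032,7)]
P=[pose(x,*[np.interp(x,K[:,0],K[:,i]) for i in (1,2,3)]) for x in xs]
plan((.404,-.1188,.010,17.2,0),[P[:5],P[5:]+[P[-1]]],30); print(P[-1])
E
```

```text
[ 0.40433376 -0.12009832  0.00971444] [-0.18754418  0.57391179  0.41444896]
[[30, 0.052, 0.0, 0.008, 0.0, 0.0, 0.0], [30, 0.103, 0.0, 0.008, 0.0, 0.0, 0.0], [30, 0.153, 0.0, 0.008, 0.0, 0.0, 0.0], [30, 0.186, 0.001, 0.008, 0.0, 0.009, 0.005], [30, 0.219, 0.003, 0.008, 0.0, 0.027, 0.014]]
[[30, 0.033, 0.001, 0.001, -0.001, 0.018, 0.01], [30, 0.066, 0.003, 0.003, -0.001, 0.036, 0.019], [30, 0.099, 0.004, 0.004, -0.002, 0.054, 0.029], [30, 0.132, 0.006, 0.005, -0.004, 0.072, 0.039], [30, 0.166, 0.007, 0.007, -0.005, 0.089, 0.048], [30, 0.166, 0.007, 0.007, -0.005, 0.089, 0.048]]
(np.float64(0.4485923265753817), np.float64(-0.10675502581601821), np.float64(0.009), np.float64(11.8), np.float64(10.0))
```

>>> {"fn": "drive_tool", "kwargs": {
  "steps": [
    [30,0.052,0,0.008,0,0,0],
    [30,0.103,0,0.008,0,0,0],
    [30,0.153,0,0.008,0,0,0],
    [30,0.186,0.001,0.008,0,0.009,0.005],
    [30,0.219,0.003,0.008,0,0.027,0.014]
  ]
}}

```text
time_s: 2.9
position: [0.4297, -0.1103, 0.0091]
tcp_rot: [[0.96, 0.277, 0.041], [0.277, -0.961, 0.012], [0.042, 0.0, -0.999]]
force: [-0.7, 0.4, -0.1]
opening: 0.347
grasp_force: 0.4
```

>>> {"fn": "drive_tool", "kwargs": {
  "steps": [
    [30,0.033,0.001,0.001,-0.001,0.018,0.01],
    [30,0.066,0.003,0.003,-0.001,0.036,0.019],
    [30,0.099,0.004,0.004,-0.002,0.054,0.029],
    [30,0.132,0.006,0.005,-0.004,0.072,0.039],
    [30,0.166,0.007,0.007,-0.005,0.089,0.048],
    [30,0.166,0.007,0.007,-0.005,0.089,0.048],
    [30,0.166,0.007,0.007,-0.005,0.089,0.048]
  ]
}}

```text
time_s: 3.6
position: [0.4486, -0.1061, 0.0088]
tcp_rot: [[0.964, 0.206, 0.169], [0.203, -0.978, 0.036], [0.173, -0.0, -0.985]]
force: [-0.2, -0.2, -0.4]
opening: 0.346
grasp_force: 0.0
```

```bash
python3 - <<'E'
from h import *
s=read_state(); print(s["position"],b(s["position"]),s["force"])
a=cap("top");c=cap("side")
v=np.hstack([cv2.resize(a["color"][110:290,180:380],(400,360)),cv2.resize(c["color"][150:330,190:390],(400,360))])
cv2.imwrite("pics/m1.png",v)
E
```

```text
[ 0.44856283 -0.10605591  0.00875681] (np.float64(-0.06768590930607195), np.float64(0.009690371276261298)) [-0.23434274 -0.18190412 -0.41206769]
```

View pics/m1.png

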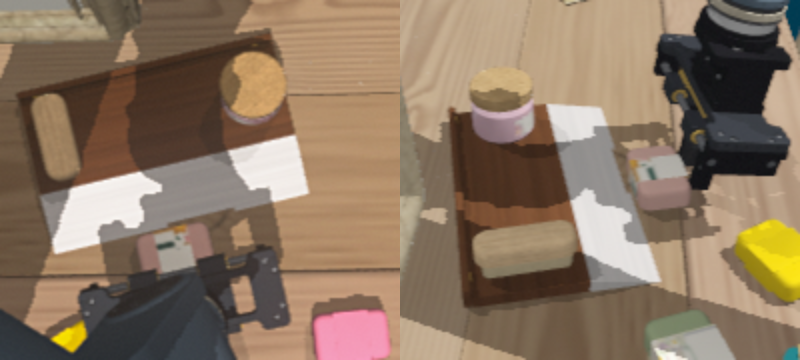

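The soap now sits square just before the toe (left half about (175,248), right half about (657,178)), with the fingers behind it. I'll measure its pose from the side view and plan the climb.

```bash
cat >> h.py <<'E'
def soap(zlo,zhi,c,rad=.06,cams=("side","top")):
    for n in cams:
        d=cap(n); W=cloud(d); k=(W[...,2]>zlo)&(W[...,2]<zhi)&(np.hypot(W[...,0]-c[0],W[...,1]-c[1])<rad)
        hs=cv2.cvtColor(d["color"],cv2.COLOR_BGR2HSV); k&=hs[...,2]>70
        k=cv2.morphologyEx(k.astype(np.uint8),cv2.MORPH_OPEN,np.ones((3,3)))>0
        B=np.stack(b(np.zeros(2)+TOE),0); Q=W[k]; q=np.array([b(p) for p in Q])*1000
        r=cv2.minAreaRect(q.astype(np.float32)); print(n,k.sum(),"ctr",np.round(r[0],1),"size",np.round(r[1],1),"ang",round(r[2],1),"z",np.percentile(Q[:,2],[5,50,95]).round(4), "x",np.percentile(q[:,0],[1,99]).round(1),"y",np.percentile(q[:,1],[1,99]).round(1))
E
python3 - <<'E'
from h import *
soap(.022,.032,w(-.032,.009))
P=[pose(x,np.interp(x,[-.032,.08],[.009,0]),0,np.interp(x,[-.032,-.01],[10,15])) for x in np.arange(-.026,.085,.006)]
plan(pose(-.032,.009,0,10),[P[:7],P[7:14],P[14:]],30); print(len(P))
E
```

```text
side 583 ctr [-32.5  14.1] size [74.7 53.2] ang 89.9 z [0.023  0.0249 0.0264] x [-57.7  -6.5] y [-21.2  50.1]
top 693 ctr [-27.7  11. ] size [44.6 76. ] ang 1.5 z [0.0241 0.0271 0.0299] x [-49.  -6.] y [-25.9  47.7]
[[30, 0.049, 0.004, 0.009, 0.0, 0.016, 0.0], [30, 0.098, 0.008, 0.017, 0.0, 0.032, 0.0], [30, 0.148, 0.012, 0.026, 0.0, 0.048, 0.0], [30, 0.197, 0.016, 0.035, 0.0, 0.058, 0.0], [30, 0.246, 0.02, 0.043, 0.0, 0.058, 0.0], [30, 0.295, 0.024, 0.052, 0.0, 0.058, 0.0], [30, 0.345, 0.028, 0.061, 0.0, 0.058, 0.0]]
[[30, 0.048, 0.004, 0.013, 0.0, 0.0, 0.0], [30, 0.097, 0.008, 0.026, 0.0, 0.0, 0.0], [30, 0.145, 0.012, 0.039, 0.0, 0.0, 0.0], [30, 0.195, 0.016, 0.045, 0.0, 0.0, 0.0], [30, 0.246, 0.02, 0.048, 0.0, 0.0, 0.0], [30, 0.297, 0.024, 0.052, 0.0, 0.0, 0.0], [30, 0.348, 0.028, 0.055, 0.0, 0.0, 0.0]]
[[30, 0.051, 0.004, 0.003, 0.0, 0.0, 0.0], [30, 0.102, 0.008, 0.007, 0.0, 0.0, 0.0], [30, 0.153, 0.012, 0.01, 0.0, 0.0, 0.0], [30, 0.204, 0.016, 0.013, 0.0, 0.0, 0.0], [30, 0.254, 0.019, 0.016, 0.0, 0.0, 0.0]]
19
```

>>> {"fn": "drive_tool", "kwargs": {
  "steps": [
    [30,0.049,0.005,0.009,0,0.016,0],
    [30,0.098,0.01,0.017,0,0.032,0],
    [30,0.148,0.015,0.026,0,0.048,0],
    [30,0.197,0.02,0.035,0,0.058,0],
    [30,0.246,0.025,0.043,0,0.058,0],
    [30,0.295,0.03,0.052,0,0.058,0],
    [30,0.345,0.035,0.061,0,0.058,0]
  ]
}}

```text
time_s: 4.5
position: [0.4902, -0.1013, 0.0084]
tcp_rot: [[0.946, 0.206, 0.252], [0.199, -0.978, 0.054], [0.257, -0.001, -0.966]]
force: [-0.7, -0.5, -1.3]
opening: 0.342
grasp_force: 0.4
```

>>> {"fn": "drive_tool", "kwargs": {
  "steps": [
    [30,0.048,0.005,0.013,0,0,0],
    [30,0.097,0.01,0.026,0,0,0],
    [30,0.145,0.015,0.039,0,0,0],
    [30,0.195,0.02,0.045,0,0,0],
    [30,0.246,0.025,0.048,0,0,0],
    [30,0.246,0.025,0.048,0,0,0]
  ]
}}

```text
time_s: 5.1
position: [0.5208, -0.0981, 0.0107]
tcp_rot: [[0.945, 0.207, 0.253], [0.2, -0.978, 0.054], [0.258, -0.0, -0.966]]
force: [-1.4, 0.1, -0.8]
opening: 0.342
grasp_force: 0.0
```

```bash
python3 - <<'E'
from h import *
s=read_state(); print(s["position"],b(s["position"]),s["force"])
soap(.028,.05,w(.046,.003),.055)
c=cap("side"); cv2.imwrite("pics/m2.png",cv2.resize(c["color"][150:330,190:390],(600,540)))
E
```

```text
[ 0.52081108 -0.09812924  0.01068408] (np.float64(0.00465652283918895), np.float64(0.002675045248646702)) [-1.3966995   0.11042145 -0.76032659]
side 583 ctr [38.3  8.5] size [50.5 75.5] ang 1.5 z [0.0289 0.0328 0.0374] x [14.  63.1] y [-27.6  45.2]
top 717 ctr [42.2  4.4] size [45.1 77.5] ang 0.5 z [0.0311 0.0356 0.0404] x [20.6 63.5] y [-33.2  42. ]
```

View pics/m2.png

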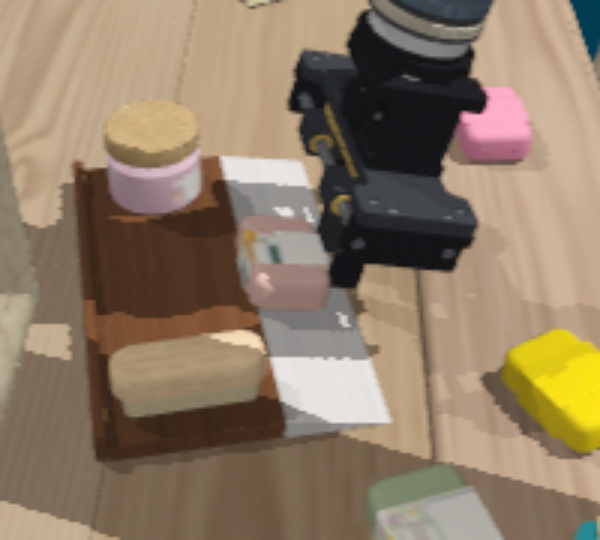

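The soap is squarely on the ramp at about (285,265), with its centre near x=40, y=+5 mm in the board frame. I'll continue over the crest.

```bash
python3 - <<'E'
from h import *
xs=np.r_[.046:.1075:.006,.109]
P=[pose(x,np.interp(x,[.040,.10],[.003,-.002]),0,15) for x in xs]
plan(pose(.040,.003,0,15),[P[:6],P[6:]],30)
E
```

```text
[[30, 0.051, 0.004, 0.003, 0.0, 0.0, 0.0], [30, 0.102, 0.008, 0.007, 0.0, 0.0, 0.0], [30, 0.153, 0.013, 0.01, 0.0, 0.0, 0.0], [30, 0.204, 0.017, 0.013, 0.0, 0.0, 0.0], [30, 0.254, 0.021, 0.016, 0.0, 0.0, 0.0], [30, 0.305, 0.025, 0.02, 0.0, 0.0, 0.0]]
[[30, 0.051, 0.004, 0.003, 0.0, 0.0, 0.0], [30, 0.102, 0.008, 0.007, 0.0, 0.0, 0.0], [30, 0.151, 0.012, 0.017, 0.0, 0.0, 0.0], [30, 0.199, 0.017, 0.03, 0.0, 0.0, 0.0], [30, 0.247, 0.017, 0.042, 0.0, 0.0, 0.0], [30, 0.272, 0.017, 0.049, 0.0, 0.0, 0.0]]
```

>>> {"fn": "drive_tool", "kwargs": {
  "steps": [
    [30,0.051,0.004,0.003,0,0,0],
    [30,0.102,0.008,0.007,0,0,0],
    [30,0.153,0.013,0.01,0,0,0],
    [30,0.204,0.017,0.013,0,0,0],
    [30,0.254,0.021,0.016,0,0,0],
    [30,0.305,0.025,0.02,0,0,0]
  ]
}}

```text
time_s: 5.85
position: [0.555, -0.0933, 0.0174]
tcp_rot: [[0.946, 0.206, 0.25], [0.199, -0.979, 0.055], [0.256, -0.002, -0.967]]
force: [0.5, -0.2, -0.1]
opening: 0.343
grasp_force: 0.2
```

>>> {"fn": "drive_tool", "kwargs": {
  "steps": [
    [30,0.051,0.004,0.003,0,0,0],
    [30,0.102,0.008,0.007,0,0,0],
    [30,0.151,0.012,0.017,0,0,0],
    [30,0.199,0.017,0.03,0,0,0],
    [30,0.22,0.017,0.035,0,0,0],
    [30,0.22,0.017,0.035,0,0,0]
  ]
}}

```text
time_s: 6.45
position: [0.5832, -0.0903, 0.0205]
tcp_rot: [[0.945, 0.206, 0.253], [0.199, -0.979, 0.054], [0.259, -0.0, -0.966]]
force: [-0.0, -0.4, -0.6]
opening: 0.346
grasp_force: 0.0
```

```bash
python3 - <<'E'
from h import *
s=read_state(); print(s["position"],b(s["position"]),s["force"])
soap(.034,.046,w(.103,.0),.055)
c=cap("side"); a=cap("top")
v=np.hstack([cv2.resize(a["color"][110:290,180:380],(400,360)),cv2.resize(c["color"][150:330,190:390],(400,360))])
cv2.imwrite("pics/m3.png",v)
E
```

```text
[ 0.58321494 -0.09033928  0.02048976] (np.float64(0.06733463793658004), np.float64(-0.0024609584533592747)) [-0.04069756 -0.35852761 -0.62837392]
side 594 ctr [102.2   3.4] size [74.4 51.5] ang 85.2 z [0.0351 0.0369 0.0385] x [ 77.1 127.4] y [-32.1  38.9]
top 527 ctr [111.4  -0.2] size [77.7 40.8] ang 77.7 z [0.036  0.0388 0.0419] x [ 89.9 128.9] y [-37.8  37. ]
```

View pics/m3.png

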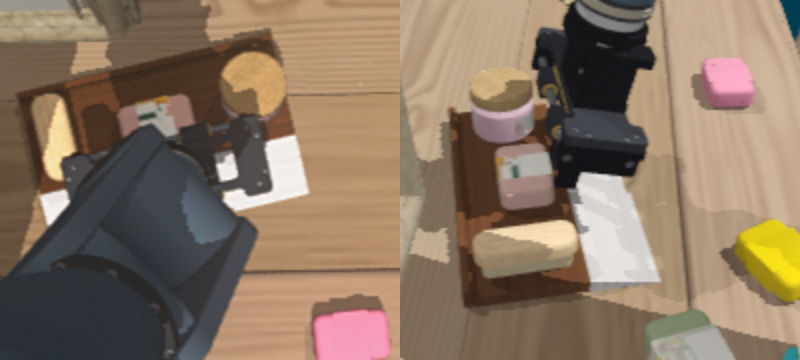

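The soap is level on the top between the brush and the jar (left half about (155,115), right half about (525,175)). I'll back off clear of it and measure it without the arm in view.

>>> {"fn": "drive_tool", "kwargs": {
  "steps": [
    [30,-0.12,0,-0.05,0,0,0],
    [30,-0.3,0,-0.2,0,0,0],
    [30,-0.5,0,-0.5,0,0,0],
    [30,-0.6,0,-0.9,0,0,0],
    [30,-0.6,0,-0.9,0,0,0]
  ]
}}

```text
time_s: 7.15
position: [0.4861, -0.1111, 0.1099]
tcp_rot: [[0.945, 0.204, 0.256], [0.198, -0.979, 0.051], [0.261, 0.003, -0.965]]
force: [0.6, -1.0, -0.0]
opening: 0.347
grasp_force: 0.0
```

>>> {"fn": "drive_tool", "kwargs": {
  "steps": [
    [30,-0.2,0.9,-0.3,0,0,0],
    [30,-0.2,0.9,-0.3,0,0,0],
    [30,-0.2,0.9,-0.3,0,0,0],
    [30,-0.2,0.9,-0.3,0,0,0]
  ]
}}

```text
time_s: 7.55
position: [0.4788, -0.2262, 0.1352]
tcp_rot: [[0.946, 0.202, 0.255], [0.196, -0.979, 0.05], [0.26, 0.002, -0.966]]
force: [-0.0, 0.7, 0.3]
opening: 0.341
grasp_force: 0.0
```

```bash
python3 - <<'E'
from h import *
soap(.034,.046,w(.103,.0),.055)
c=cap("side"); a=cap("top")
v=np.hstack([cv2.resize(a["color"][110:290,180:380],(400,360)),cv2.resize(c["color"][150:330,190:390],(400,360))])
cv2.imwrite("pics/m4.png",v)
E
```

```text
side 604 ctr [102.6   2.9] size [53.1 75.9] ang 2.2 z [0.0351 0.037  0.0384] x [ 77. 128.] y [-32.7  39.3]
top 877 ctr [103.1  -0.4] size [77.3 53. ] ang 89.5 z [0.0357 0.0391 0.0418] x [ 77.1 128.8] y [-37.8  36.3]
```

View pics/m4.png

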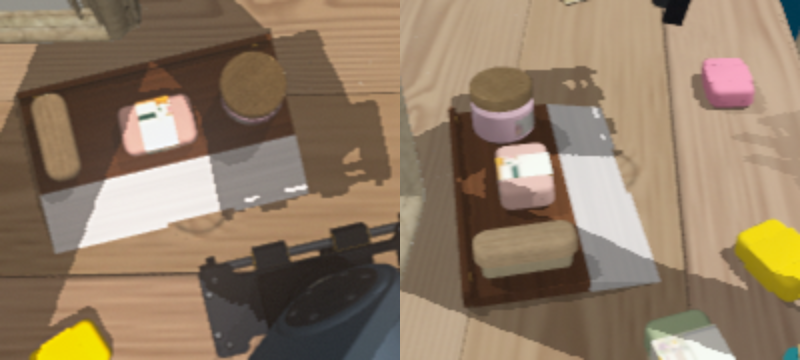

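The soap lies flat and square at board (103, ~0) mm, with its rear edge at 77 mm, past the crest at 60 mm. The jar and brush haven't moved, and the arm is clear.

```bash
python3 -c "
from rig import order; print(order.hand_in())"
```

```text
the job is handed in; nothing more can be done
None
```

The soap was slid up the ramp and lies flat and square on the level top, midway between the jar and the brush; the job was handed in after about 8 s on the robot's clock, with no verdict shown.

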